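# Show the inlayer the next shell piece and the petal it is for

## Task

Show the inlayer which piece comes next and where it goes: push the sliding lid of the wooden shell box fully open, then point at the blue-green abalone blank inside, and then at the empty petal pocket in the plum-blossom plaque. To point, bring the fingertips straight above the thing, two or three centimetres off it and touching nothing, and hold still for about two seconds; finish still pointing at the empty pocket. Only the lid is pushed: grip and lift nothing, and leave the shell pieces, plaques, bowls, bottle and jar untouched.

Things in the scene. Friction and masses are not known exactly. Their poses are not given: they have to be found in the camera images.
- shell_box: Pale wooden box fixed to the bench, 160 long (its x) by 130 (y). Origin: centre of the underside, z up. Walls 8 thick; near and side walls 29 high, far (+x) wall 20 high: the lid slides out over it, to 205 from the origin. Floor at 6; four compartments (2 by 2, 70 by 55, partitions 19 high) hold a shell blank each, drawn at random. The blanks show once the lid is open.
- box_lid (a joint): Travel of the lid along the box's +x: 0 shut, 0.125 m at its stop, fully open; starts at 0 to 0.02. 1.5 N friction and light damping: stays where it is left. A thin pale board (top 26.5 above the bench) bears a dark-brown raised panel 107 (x) by 92 by 17.5, top 44 above the bench, too wide to grasp. Fully open, the board's near edge is 53 beyond the box's centre.
- lid_push (a point): Middle of the raised panel's near (-x) edge face, where fingertips push; 37 above the bench; moves with the lid. Its x axis is the opening direction. With the lid shut it is 45 behind the box's centre, 35 inside its near end. The near wall is 15 lower than the panel's top, so tips held 33 above the bench pass over it and push.
- abalone_blank: Blue-green (teal) abalone blank, a loose round disc 30 across and 5 thick, lying flat in one compartment of the box, under the lid at the start. Origin: centre of its underside, 6 above the bench.
- pearl_blank: White mother-of-pearl blank, same disc, origin likewise. Not the one wanted.
- gold_blank: Golden-yellow shell blank, same disc, origin likewise. Not the one wanted.
- smoke_blank: Dark grey shell blank, same disc, origin likewise. Not the one wanted.
- open_plaque: Dark-red lacquered plaque 100 by 100 by 14, lying loose, any yaw, with a plum blossom: five round petals 24 across, centred 27 from the plaque's middle and 72 degrees apart, round a small gold dot. Four are blue-green shell; the fifth is an empty pocket 4 deep, showing pale bare wood. Origin: centre of the underside, z up.
- empty_petal (a point): Centre of the empty petal pocket's mouth, level with the plaque's top, 14 above the bench; 27 from the plaque's middle along its +y.
- done_plaque: The same plaque with all five petals set. Origin likewise. A bystander.
- eggshell_bowl: White bowl with coloured dots, 104 across, 50 high, heaped with white eggshell. Origin: centre of the underside. A bystander.
- husk_bowl: The same bowl heaped with brown husks. Origin likewise. A bystander.
- glue_bottle: White squeeze bottle with pale-blue band and pointed nozzle, 54 across, 150 high. Origin: centre of the underside. A bystander.
- gold_jar: Small upright glass jar with a black cap, 40 across, 52 high. Origin: centre of the underside. A bystander.
Things that resemble listed ones, but are neither listed nor needed, are in the scene too. There is more than one size of the shell_box; the one meant has the size given above.

How it is judged:
By the outcome, as a careful person would: the job done as asked, in the order asked, and still so for the second after the job is handed in, with the robot touching nothing.
It also fails if it takes over 58 s, if anything falls off the work surface, if the arm or the gripper's body presses on something with over 40 N, if the wrist force passes 120 N, or if a joint passes its speed limit or range.

## Robot

A 7-joint arm with a two-finger parallel gripper is mounted at the origin on the work surface. World frame = base frame: x ahead of the robot, y to its left, z up, the work surface at z = 0. Lengths are in mm, angles in rad, forces in N, time in s.
With the tool pointing down it reaches from about 425 to 875 mm from the base axis. Payload 4.7 kg.
Tool frame: the origin (TCP) lies between the finger pads, 19 mm behind the fingertips; this is the grasp point; z points along the fingers, y is the line along which they close (so a half turn about z gives the same grasp; the last joint's range is limited). The gripper opens to 87 mm and grips with 3 to 60 N. Pads are 19 mm wide; open, the fingers measure 117 mm over their backs; the gripper's body (75 mm by 190 mm) begins 51 mm behind the grasp point.
Start: joints at [1.226, 0.321, -0.07, 1.45, 0.023, 1.371, -0.057], TCP at [228.23, -608.634, 241.287] pointing down, gripper open.
Joint ranges: [-2.86, 2.86], [-0.3, 2.09], [-1.38, 1.24], [0.06, 2.45], [-1.56, 4.7], [0.09, 2.05], [-2.69, 2.69]. Speed limits (rad/s): [2.57, 2.57, 3.14, 3.14, 3.14, 3.14, 3.14].

## Interface

Orientations are given as a unit quaternion [w, x, y, z].
In Python, from workcell import * gives the robot as it stands.
- The arm moves only by the tool apply_moves, never from a script. Its argument "increments" is a list of rows, each an object with "travel": the shift along the tool's x, y, z in m, a list of three; "rot": the turn, a rotation vector about the tool's x, y, z in degrees, a list of three; "hand": the finger opening in m, from 0 to 0.087. In form: [{"travel": [x, y, z], "rot": [wx, wy, wz], "hand": hand}, ...]. A call has 1 to 10 rows; each row is the pose to reach, as a shift and turn from the pose commanded when the call began, along the tool's axes at that moment; what a row does not reach only later rows make up. A row lasts 1/10 s, in which the tool goes at most 50 mm and 8.59 degrees, less where a joint would pass 70% of its speed; a pose out of reach is approached as far as the arm can. A call with a gripper value outside its range is refused whole. The fingers move at their own pace and stop on an object; "squeeze" is the grip in N (left out, the last holds). Time passes only in rows, so rows that repeat a pose let the fingers close. It gives the time, the measured TCP pose, the force, the opening and the grip force at its end, in the units of the state.
- read_state(): the state, without advancing time (a new reading comes with each control period).
- capture(name): name is "scene" or "top"; returns a dict with "image" (384x512x3 uint8, blue, green, red), "fx", "fy", "cx", "cy" (pixels), "k1" (the pictures are not rectified: a ray, as slopes to the right and down, at radius r is drawn at 1 + k1 r^2 times it, then the intrinsics apply), "R" (3x3) and "t" (3): a world point X has camera coordinates R X + t. Camera axes: x right, y down, z forward; pixel columns grow to the right and rows downward; lengths in mm; the calibration is good to about 2 mm. A picture is of the moment at which its call begins. There is no depth.
- job_done(): hands the job in; it is judged then, once.
The state is a dict: "clock": time; "q": joint angles; "joint_vel": joint speeds; "joint_efforts": joint torques, N m; "eef_pos": TCP position; "orientation": TCP orientation; "wrist_force": force on the tool from outside, world axes, zero at the start; "moment": the same for the moment, N m; "gripper_width": finger opening in mm; "finger_force": force on a finger pad.
Only numpy, scipy, OpenCV 4.12 (cv2) and the standard library are available. Lean on these libraries where they do the work, as an engineer would, in place of code of your own. Each camera call takes 0.05 s, during which the arm holds its last target. There are 200 camera calls.

## Working session

There is one attempt and no reset: what is moved stays moved. The work goes in short steps, Python scripts to look and compute and a tool call to move; the robot and the scene stay as the last step left them, time stands still between calls to the robot, and variables do not carry over. Pictures are saved under pics/ and viewed, at most 10 in all, crops included, and the job is handed in when it is done.

Besides the shell and the picture viewer there is one more tool, called after "Emit:" in YAML: its name, and indented under it one key for each argument. apply_moves: Moves the arm, as the interface text tells. Its arguments: {"type":"object","properties":{"increments":{"type":"array"},"squeeze":{"type":"number"}},"required":["increments"]}

```bash
mkdir -p pics; cat > h.py <<'E'
from workcell import *
import numpy as np, cv2
def snap(n,f):
    c=capture(n); cv2.imwrite(f,c["image"]); return c
def world(c,uv,z):
    K=np.array([[c["fx"],0,c["cx"]],[0,c["fy"],c["cy"]],[0,0,1.]])
    p=cv2.undistortPoints(np.float64(uv).reshape(-1,1,2),K,np.array([c["k1"],0,0,0.]))[:,0]
    R=np.array(c["R"]);t=np.array(c["t"]).ravel()
    d=np.c_[p,np.ones(len(p))]@R; o=-R.T@t
    return o+d*((z-o[2])/d[:,2])[:,None]
E
python3 - <<'E'
from h import *
for n in("top","scene"):
    c=snap(n,f"/tmp/{n}.png"); cv2.imwrite(f"pics/{n}1.png",cv2.resize(c["image"],(800,600),interpolation=cv2.INTER_CUBIC))
    print(n,c["k1"],c["fx"],c["R"],c["t"])
s=read_state();print(s)
E
```

```text
top -0.13934974402419323 445.9440962880787 [[ 0.01051334 -0.99991755 -0.00737306]
 [-0.98427132 -0.00904789 -0.17643161]
 [ 0.17635035  0.00911198 -0.98428529]] [  -8.98116302  480.00365974 1175.51822248]
scene -0.15006850043432696 422.4402431769089 [[ 0.46674272  0.88411722  0.02209013]
 [ 0.48976479 -0.23759715 -0.8388552 ]
 [-0.73639777  0.40234852 -0.54390623]] [-205.36374894 -187.48672349 1725.22848883]
{'clock': 0.1, 'q': array([ 1.22608908,  0.32172345, -0.07009651,  1.45156648,  0.02260191,
        1.3707823 , -0.05688713]), 'joint_vel': array([-0.00032227, -0.00211217,  0.00204276, -0.00073112, -0.00084813,
       -0.00176369, -0.00063263]), 'joint_efforts': array([-9.51037255e-04, -4.92570877e+01, -4.05942947e-01, -3.13400567e+01,
       -6.42504310e-02,  3.95492313e-02,  6.44785337e-05]), 'eef_pos': array([ 228.05207501, -608.18518114,  240.28068496]), 'orientation': array([-8.23310501e-04,  9.83945242e-01,  1.78468609e-01, -1.95838991e-04]), 'wrist_force': array([ 0.3539624 , -0.11521241, -0.384214  ]), 'moment': array([0.04337473, 0.00887749, 0.07604331]), 'finger_force': 0.0, 'gripper_width': 87.29804500257913}
```

View pics/top1.png

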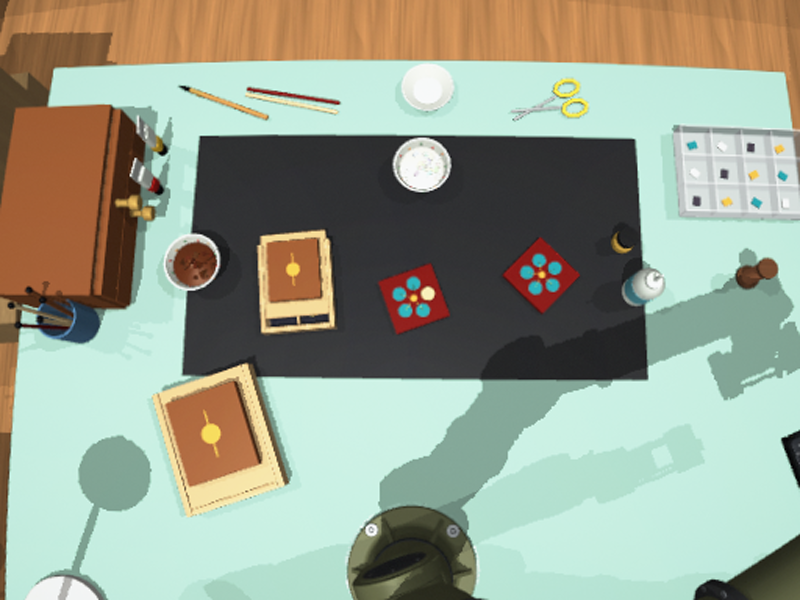

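View pics/scene1.png

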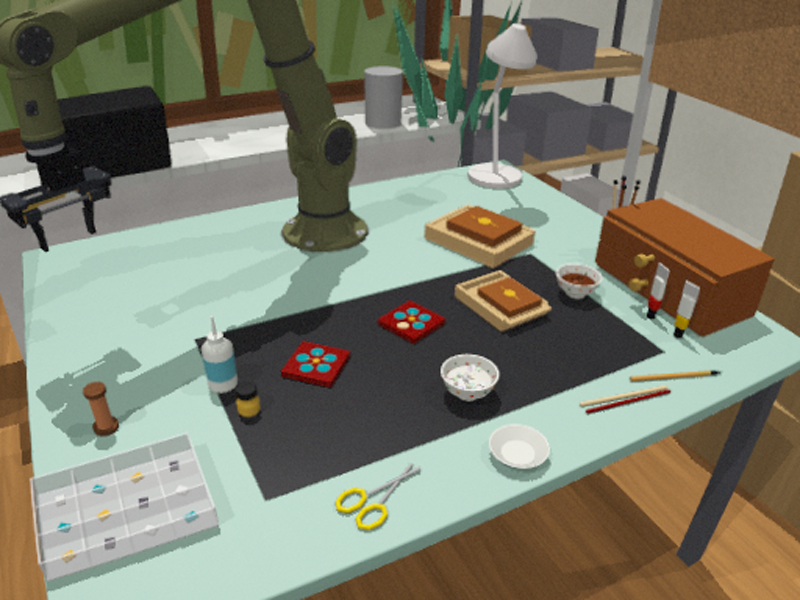

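The top view shows two boxes, one on the mat centred near (297,282) and one at (220,440). The plaque with the pale pocket is at (414,298), its pocket at (428,293). Next I'll measure the box sizes and positions.

```bash
cat > m.py <<'E'
from h import *
c=capture("top")
U=lambda p:(np.float64(p)+.5)*.64-.5
def show(n,p,z): 
    w=world(c,U(p),z); print(n,w[:,:2].round(1).tolist()); return w
w=show("boxA near/side wall tops",[(262,334),(336,327)],29)
print(np.linalg.norm(w[0]-w[1]))
show("boxA far",[(258,234),(331,229)],20)
w=show("boxB near",[(191,515),(288,483)],29);print(np.linalg.norm(w[0]-w[1]))
show("boxB far",[(152,398),(252,362)],29)
show("A panel top tl tr br bl",[(267,241),(320,238),(322,297),(269,303)],44)
show("plaque",[(379,281),(434,264),(451,317),(395,334)],14)
show("plaque dot, pocket",[(414,298),(428,293)],14)
show("petals",[(413,283),(400,294),(406,311),(422,310)],14)
im=c["image"]
a=cv2.resize(im[140:220,155:225],(700,800)); a=cv2.resize(im[143:217,155:222],None,fx=8,fy=8,interpolation=cv2.INTER_CUBIC)
b=cv2.resize(im[165:217,238:292],None,fx=8,fy=8,interpolation=cv2.INTER_CUBIC)
o=np.zeros((592,800,3),np.uint8); o[:a.shape[0],:a.shape[1]]=a[:,:536]; b=cv2.resize(im[168:216,240:273+0],None,fx=8,fy=8,interpolation=cv2.INTER_CUBIC)
b=cv2.resize(im[165:217,240:292],None,fx=5,fy=5,interpolation=cv2.INTER_CUBIC); o[:260,540:800]=b
cv2.imwrite("pics/crop1.png",o)
E
python3 m.py
```

```text
boxA near/side wall tops [[403.3, 267.3], [417.3, 136.2]]
131.80534401072913
boxA far [[587.6, 286.1], [597.6, 152.1]]
boxB near [[86.5, 380.6], [146.8, 212.1]]
178.9372141516331
boxB far [[286.4, 461.0], [353.6, 282.9]]
A panel top tl tr br bl [[568.4, 263.1], [574.4, 167.9], [468.0, 160.6], [456.4, 253.9]]
plaque [[503.2, 63.1], [535.3, -35.5], [439.2, -66.3], [407.8, 32.9]]
plaque dot, pocket [[472.9, -0.1], [482.2, -25.0]]
petals [[500.1, 2.0], [479.9, 25.0], [449.2, 13.9], [451.3, -14.6]]
```

View pics/crop1.png

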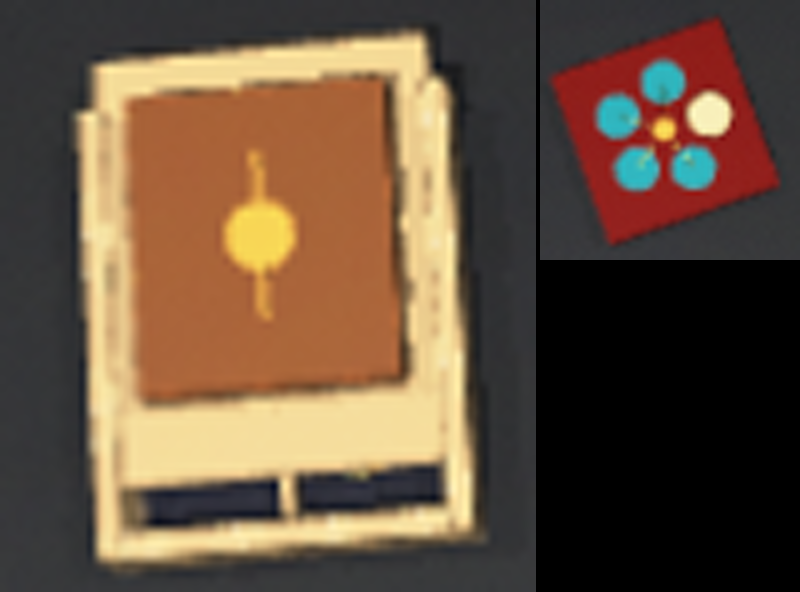

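The crop shows box A, 130 wide and so the one meant, with its lid slightly open. The panel's near edge runs from (138,402) to (408,380). The petal pocket in the inset is at about (710,113). I'll refine these measurements and plan the moves.

```bash
cat > m2.py <<'E'
from h import *
c=capture("top")
def W(p,z,s=8,o=(155,143),x0=0): 
    p=np.float64(p)-[x0,0]; return world(c,(p+.5)/s-.5+np.float64(o),z)[:,:2]
box=W([(100,562),(478,535),(450,80),(80,112)],29)
pan=W([(138,402),(408,380),(388,78),(128,98)],44)
def fit(ref,w):
    a=ref-ref.mean(0);b=w-w.mean(0); th=np.arctan2((a[:,0]*b[:,1]-a[:,1]*b[:,0]).sum(),(a*b).sum())
    R=np.array([[np.cos(th),-np.sin(th)],[np.sin(th),np.cos(th)]]); t=w.mean(0)-R@ref.mean(0)
    return np.degrees(th),t,R,np.linalg.norm(ref@R.T+t-w,axis=1).round(1)
th,t,R,e=fit(np.array([(-80,65),(-80,-65),(80,-65),(80,65)]),box);print("box",th,t,e)
thp,tp,Rp,ep=fit(np.array([(-53.5,46),(-53.5,-46),(53.5,-46),(53.5,46)]),pan);print("panel",thp,tp,ep)
d=(pan-t)@R;print("panel in box frame",d.round(1))
im=c["image"]; hsv=cv2.cvtColor(im,cv2.COLOR_BGR2HSV)
sub=np.zeros(im.shape[:2],np.uint8); sub[165:217,240:292]=1
m=((hsv[...,0]>15)&(hsv[...,0]<40)&(hsv[...,2]>180)&(hsv[...,1]<110)).astype(np.uint8)*sub
n,_,st,ce=cv2.connectedComponentsWithStats(m);
for i in range(1,n):
    if st[i,4]>15: print("pocket",st[i],world(c,ce[i],14)[0].round(1))
mt=((hsv[...,0]>82)&(hsv[...,0]<100)&(hsv[...,1]>120)).astype(np.uint8)*sub
n,_,st,ce=cv2.connectedComponentsWithStats(mt)
for i in range(1,n):
    if st[i,4]>15: print("petal",st[i,4],world(c,ce[i],14)[0].round(1))
s=read_state();from scipy.spatial.transform import Rotation as Ro
q=s["orientation"];M=Ro.from_quat(q[[1,2,3,0]]).as_matrix();print(M.round(4))
E
python3 m2.py
```

```text
box 5.255130029281121 [490.96722131 210.70082879] [0.5 1.3 0.9 1.1]
panel 5.1620889928008005 [516.69422545 212.90791942] [0.6 0.8 0.4 0.5]
panel in box frame [[-27.8  46.5]
 [-27.8 -46.9]
 [ 79.1 -45.9]
 [ 79.8  45.6]]
pocket [269 184   9   8  54] [481.5 -24.3  14. ]
petal 48 [500.    1.7  14. ]
petal 48 [480.3  27.   14. ]
petal 47 [450.4  16.5  14. ]
petal 48 [451.6 -15.8  14. ]
[[ 9.363e-01  3.511e-01 -5.000e-04]
 [ 3.511e-01 -9.363e-01  1.000e-03]
 [-1.000e-04 -1.100e-03 -1.000e+00]]
```

Emit:
apply_moves:
  increments:
    - {"travel": [0.042, -0.028, 0], "rot": [0, 0, 3], "hand": 0}
    - {"travel": [0.084, -0.055, 0], "rot": [0, 0, 6], "hand": 0}
    - {"travel": [0.126, -0.083, 0], "rot": [0, 0, 9], "hand": 0}
    - {"travel": [0.168, -0.11, 0], "rot": [0, 0, 12], "hand": 0}
    - {"travel": [0.21, -0.138, 0], "rot": [0, 0, 15.3], "hand": 0}
    - {"travel": [0.252, -0.165, 0], "rot": [0, 0, 15.3], "hand": 0}
    - {"travel": [0.294, -0.193, 0], "rot": [0, 0, 15.3], "hand": 0}
    - {"travel": [0.336, -0.22, 0], "rot": [0, 0, 15.3], "hand": 0}
    - {"travel": [0.378, -0.248, 0], "rot": [0, 0, 15.3], "hand": 0}
    - {"travel": [0.42, -0.276, 0], "rot": [0, 0, 15.3], "hand": 0}

```text
clock: 1.2
eef_pos: [523.8, -203.1, 241.4]
orientation: [0.0, 0.999, 0.046, 0.0]
wrist_force: [1.5, -0.9, 0.1]
gripper_width: 15.2
finger_force: 0.0
```

```bash
cat > go.py <<'E'
import sys
from h import *
from scipy.spatial.transform import Rotation as Ro
# go.py x y z yaw_deg : shift/turn in tool axes from the measured pose
B=np.array([490.97,210.70]);th=np.radians(5.2)
def box(x,y=0): return B+np.array([[np.cos(th),-np.sin(th)],[np.sin(th),np.cos(th)]])@[x,y]
def plan(xyz,yaw=5.2):
    s=read_state();M=Ro.from_quat(s["orientation"][[1,2,3,0]]).as_matrix()
    y=np.radians(yaw);T=np.array([[np.cos(y),np.sin(y),0],[np.sin(y),-np.cos(y),0],[0,0,-1]])
    print("t",round(s["clock"],2),"pos",s["eef_pos"].round(1),"F",s["wrist_force"].round(1),"w",s["gripper_width"].round(1),"target",np.round(xyz,1))
    print("travel mm",(M.T@(np.array(xyz)-s["eef_pos"])).round(1),"rot",np.degrees(Ro.from_matrix(M.T@T).as_rotvec()).round(2))
if __name__=="__main__":
    a=sys.argv
    xy=box(float(a[2]),float(a[3])) if a[1]=="box" else np.array([float(a[2]),float(a[3])])
    plan([*xy,float(a[4])])
E
python3 go.py w 560 -100 200; python3 go.py box -52 0 150
```

```text
Traceback (most recent call last):
  File "go.py", line 15, in <module>
    plan([*xy,float(a[4])])
    ~~~~^^^^^^^^^^^^^^^^^^^
  File "go.py", line 10, in plan
    print("t",round(s["clock"],2),"pos",s["eef_pos"].round(1),"F",s["wrist_force"].round(1),"w",s["gripper_width"].round(1),"target",np.round(xyz,1))
                                                                                                ^^^^^^^^^^^^^^^^^^^^^^^^
AttributeError: 'float' object has no attribute 'round'
Traceback (most recent call last):
  File "go.py", line 15, in <module>
    plan([*xy,float(a[4])])
    ~~~~^^^^^^^^^^^^^^^^^^^
  File "go.py", line 10, in plan
    print("t",round(s["clock"],2),"pos",s["eef_pos"].round(1),"F",s["wrist_force"].round(1),"w",s["gripper_width"].round(1),"target",np.round(xyz,1))
                                                                                                ^^^^^^^^^^^^^^^^^^^^^^^^
AttributeError: 'float' object has no attribute 'round'
```

```bash
sed -i 's/s\["gripper_width"\].round(1)/s["gripper_width"]/' go.py
python3 go.py box -52 0 160
```

```text
t 1.2 pos [ 523.8 -203.1  241.4] F [ 1.5 -0.9  0.1] w 15.161457774711483 target [439.2 206.  160. ]
travel mm [ -46.9 -415.2   81.1] rot [ 0.03 -0.01  0.04]
```

Emit:
apply_moves:
  increments:
    - {"travel": [-0.005, -0.044, 0.0], "rot": [0, 0, 0], "hand": 0}
    - {"travel": [-0.01, -0.088, 0.0], "rot": [0, 0, 0], "hand": 0}
    - {"travel": [-0.015, -0.132, 0.0], "rot": [0, 0, 0], "hand": 0}
    - {"travel": [-0.02, -0.176, 0.01], "rot": [0, 0, 0], "hand": 0}
    - {"travel": [-0.025, -0.22, 0.02], "rot": [0, 0, 0], "hand": 0}
    - {"travel": [-0.03, -0.264, 0.03], "rot": [0, 0, 0], "hand": 0}
    - {"travel": [-0.035, -0.308, 0.04], "rot": [0, 0, 0], "hand": 0}
    - {"travel": [-0.04, -0.352, 0.055], "rot": [0, 0, 0], "hand": 0}
    - {"travel": [-0.045, -0.394, 0.07], "rot": [0, 0, 0], "hand": 0}
    - {"travel": [-0.047, -0.415, 0.081], "rot": [0, 0, 0], "hand": 0}

```text
clock: 2.2
eef_pos: [436.3, 208.1, 159.7]
orientation: [-0.0, 0.999, 0.048, -0.0]
wrist_force: [0.4, 0.9, 0.3]
gripper_width: 0.2
finger_force: 0.0
```

```bash
python3 go.py box -52 0 53
```

```text
t 2.2 pos [436.3 208.1 159.7] F [0.4 0.9 0.3] w 0.2091279766567895 target [439.2 206.   53. ]
travel mm [  2.7   2.5 106.7] rot [-0.06  0.    0.34]
```

Emit:
apply_moves:
  increments:
    - {"travel": [0, 0, 0], "rot": [0, 0, 0], "hand": 0}
    - {"travel": [0, 0, 0.02], "rot": [0, 0, 0], "hand": 0}
    - {"travel": [0, 0, 0.04], "rot": [0, 0, 0], "hand": 0}
    - {"travel": [0, 0, 0.055], "rot": [0, 0, 0], "hand": 0}
    - {"travel": [0, 0, 0.065], "rot": [0, 0, 0], "hand": 0}
    - {"travel": [0, 0, 0.07], "rot": [0, 0, 0], "hand": 0}
    - {"travel": [0, 0, 0.07], "rot": [0, 0, 0], "hand": 0}

```text
clock: 2.9
eef_pos: [438.1, 203.8, 89.9]
orientation: [0.0, 0.999, 0.046, -0.0]
wrist_force: [-0.4, 0.0, 0.7]
gripper_width: 0.4
finger_force: 0.0
```

```bash
python3 go.py box -52 0 53; python3 - <<'E'
from h import *
for n in("top","scene"):
    c=snap(n,f"/tmp/{n}2.png"); im=c["image"]
    a=im[130:230,140:250] if n=="top" else im[150:230,270:370]
    cv2.imwrite(f"/tmp/{n}2c.png",cv2.resize(a,(400,400),interpolation=cv2.INTER_CUBIC))
cv2.imwrite("pics/c2.png",np.hstack([cv2.imread("/tmp/top2c.png"),cv2.imread("/tmp/scene2c.png")]))
E
```

```text
t 2.9 pos [438.1 203.8  89.9] F [-0.4  0.   0.7] w 0.4090988185204336 target [439.2 206.   53. ]
travel mm [ 1.3 -2.1 36.9] rot [0.01 0.05 0.04]
```

View pics/c2.png

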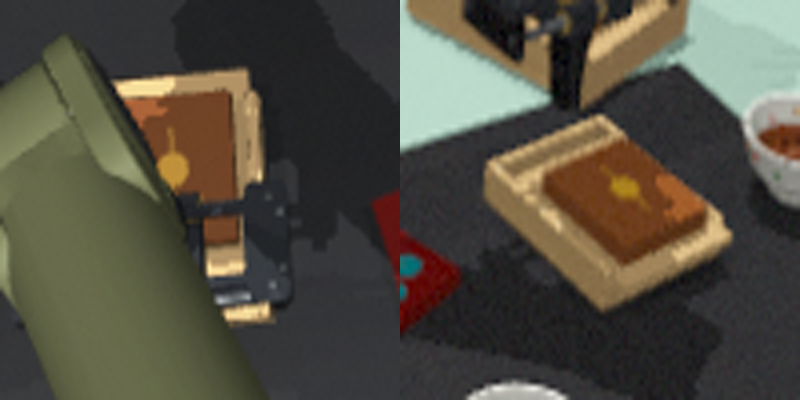

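The closed fingers hang over the near end of the box, with nothing touched. I'll go down and then push.

Emit:
apply_moves:
  increments:
    - {"travel": [0.001, -0.002, 0.012], "rot": [0, 0, 0], "hand": 0}
    - {"travel": [0.001, -0.002, 0.025], "rot": [0, 0, 0], "hand": 0}
    - {"travel": [0.001, -0.002, 0.033], "rot": [0, 0, 0], "hand": 0}
    - {"travel": [0.001, -0.002, 0.037], "rot": [0, 0, 0], "hand": 0}
    - {"travel": [0.001, -0.002, 0.037], "rot": [0, 0, 0], "hand": 0}
    - {"travel": [0.005, -0.002, 0.037], "rot": [0, 0, 0], "hand": 0}
    - {"travel": [0.01, -0.002, 0.037], "rot": [0, 0, 0], "hand": 0}
    - {"travel": [0.015, -0.002, 0.037], "rot": [0, 0, 0], "hand": 0}
    - {"travel": [0.02, -0.002, 0.037], "rot": [0, 0, 0], "hand": 0}
    - {"travel": [0.025, -0.002, 0.037], "rot": [0, 0, 0], "hand": 0}

```text
clock: 4.0
eef_pos: [463.1, 208.5, 53.3]
orientation: [0.0, 0.999, 0.046, -0.0]
wrist_force: [-1.5, -0.1, 1.2]
gripper_width: 0.3
finger_force: 0.9
```

```bash
python3 go.py box 70 0 53
```

```text
t 4.0 pos [463.1 208.5  53.3] F [-1.5 -0.1  1.2] w 0.31039458430685274 target [560.7 217.   53. ]
travel mm [97.9  0.4  0.3] rot [0.01 0.03 0.06]
```

Emit:
apply_moves:
  increments:
    - {"travel": [0.009, 0, 0], "rot": [0, 0, 0], "hand": 0}
    - {"travel": [0.018, 0, 0], "rot": [0, 0, 0], "hand": 0}
    - {"travel": [0.027, 0, 0], "rot": [0, 0, 0], "hand": 0}
    - {"travel": [0.036, 0, 0], "rot": [0, 0, 0], "hand": 0}
    - {"travel": [0.045, 0, 0], "rot": [0, 0, 0], "hand": 0}
    - {"travel": [0.054, 0, 0], "rot": [0, 0, 0], "hand": 0}
    - {"travel": [0.063, 0, 0], "rot": [0, 0, 0], "hand": 0}
    - {"travel": [0.072, 0, 0], "rot": [0, 0, 0], "hand": 0}
    - {"travel": [0.079, 0, 0], "rot": [0, 0, 0], "hand": 0}
    - {"travel": [0.085, 0, 0], "rot": [0, 0, 0], "hand": 0}

```text
clock: 5.0
eef_pos: [548.1, 216.3, 53.1]
orientation: [-0.0, 0.999, 0.046, -0.0]
wrist_force: [-2.6, 1.0, 0.8]
gripper_width: 0.5
finger_force: 0.9
```

Emit:
apply_moves:
  increments:
    - {"travel": [0.002, 0, 0], "rot": [0, 0, 0], "hand": 0}
    - {"travel": [0.004, 0, 0], "rot": [0, 0, 0], "hand": 0}
    - {"travel": [0.006, 0, 0], "rot": [0, 0, 0], "hand": 0}
    - {"travel": [0.008, 0, 0], "rot": [0, 0, 0], "hand": 0}
    - {"travel": [0.009, 0, 0], "rot": [0, 0, 0], "hand": 0}

```text
clock: 5.5
eef_pos: [556.6, 216.9, 53.2]
orientation: [0.0, 0.999, 0.046, -0.0]
wrist_force: [-1.4, 0.8, -0.1]
gripper_width: 0.6
finger_force: 0.8
```

```bash
python3 go.py box 70 0 53
```

```text
t 5.5 pos [556.6 216.9  53.2] F [-1.4  0.8 -0.1] w 0.5625701272960355 target [560.7 217.   53. ]
travel mm [4.1 0.2 0.2] rot [0.01 0.   0.06]
```

Not at the stop yet, so I'll creep on until the force rises.

Emit:
apply_moves:
  increments:
    - {"travel": [0.001, 0, 0], "rot": [0, 0, 0], "hand": 0}
    - {"travel": [0.002, 0, 0], "rot": [0, 0, 0], "hand": 0}
    - {"travel": [0.003, 0, 0], "rot": [0, 0, 0], "hand": 0}
    - {"travel": [0.004, 0, 0], "rot": [0, 0, 0], "hand": 0}
    - {"travel": [0.005, 0, 0], "rot": [0, 0, 0], "hand": 0}

```text
clock: 6.0
eef_pos: [561.4, 217.4, 53.2]
orientation: [0.0, 0.999, 0.046, -0.0]
wrist_force: [-4.8, 0.1, 0.6]
gripper_width: 0.2
finger_force: 2.2
```

Emit:
apply_moves:
  increments:
    - {"travel": [0.001, 0, 0], "rot": [0, 0, 0], "hand": 0}
    - {"travel": [0.002, 0, 0], "rot": [0, 0, 0], "hand": 0}
    - {"travel": [0.003, 0, 0], "rot": [0, 0, 0], "hand": 0}

```text
clock: 6.3
eef_pos: [561.7, 217.4, 53.1]
orientation: [0.001, 0.999, 0.046, -0.003]
wrist_force: [-11.6, -1.6, 8.1]
gripper_width: 0.4
finger_force: 5.7
```

Emit:
apply_moves:
  increments:
    - {"travel": [0.001, 0, 0], "rot": [0, 0, 0], "hand": 0}
    - {"travel": [0.002, 0, 0], "rot": [0, 0, 0], "hand": 0}
    - {"travel": [0.003, 0, 0], "rot": [0, 0, 0], "hand": 0}

```text
clock: 6.6
eef_pos: [561.9, 217.5, 53.0]
orientation: [0.002, 0.999, 0.046, -0.006]
wrist_force: [-19.2, -3.1, 14.6]
gripper_width: 0.4
finger_force: 9.4
```

The lid is at its stop. I'll back off, rise and move aside to look.

Emit:
apply_moves:
  increments:
    - {"travel": [-0.015, 0, 0], "rot": [0, 0, 0], "hand": 0}
    - {"travel": [-0.03, 0, -0.01], "rot": [0, 0, 0], "hand": 0}
    - {"travel": [-0.035, 0, -0.04], "rot": [0, 0, 0], "hand": 0}
    - {"travel": [-0.035, 0.02, -0.08], "rot": [0, 0, 0], "hand": 0}
    - {"travel": [-0.035, 0.065, -0.1], "rot": [0, 0, 0], "hand": 0}
    - {"travel": [-0.035, 0.11, -0.11], "rot": [0, 0, 0], "hand": 0}
    - {"travel": [-0.035, 0.155, -0.11], "rot": [0, 0, 0], "hand": 0}
    - {"travel": [-0.035, 0.2, -0.11], "rot": [0, 0, 0], "hand": 0}
    - {"travel": [-0.035, 0.24, -0.11], "rot": [0, 0, 0], "hand": 0}
    - {"travel": [-0.035, 0.25, -0.11], "rot": [0, 0, 0], "hand": 0}

```text
clock: 7.6
eef_pos: [556.4, -41.7, 163.5]
orientation: [0.002, 0.999, 0.042, 0.001]
wrist_force: [-0.0, -1.5, 0.0]
gripper_width: 0.3
finger_force: 0.0
```

```bash
python3 go.py box 0 0 53; python3 - <<'E'
from h import *
for n in("top","scene"):
    c=snap(n,f"/tmp/{n}3.png"); im=c["image"]
    a=im[120:220,150:250] if n=="top" else im[150:250,270:370]
    cv2.imwrite(f"/tmp/{n}3c.png",cv2.resize(a,(400,400),interpolation=cv2.INTER_CUBIC))
cv2.imwrite("pics/c3.png",np.hstack([cv2.imread("/tmp/top3c.png"),cv2.imread("/tmp/scene3c.png")]))
E
```

```text
t 7.6 pos [556.4 -41.7 163.5] F [-0.  -1.5  0. ] w 0.2527778619118691 target [491.  210.7  53. ]
travel mm [ -44.4 -257.4  109.4] rot [ 0.24 -0.08 -0.44]
```

View pics/c3.png

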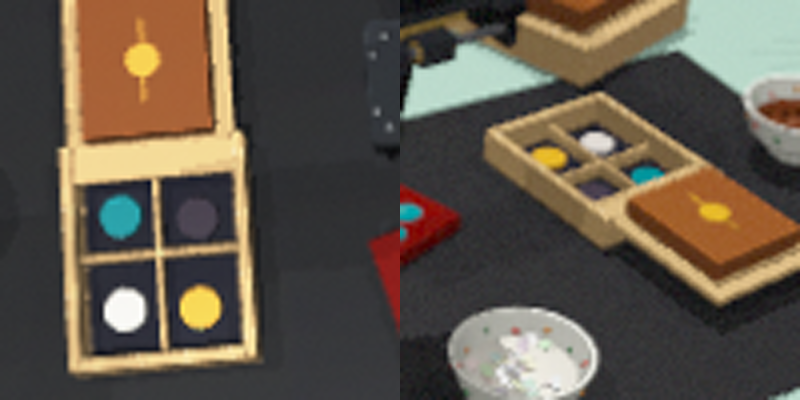

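The lid is fully open. In the top crop the teal blank is at (120,216), in the far-left compartment, with white near left, gold near right and grey far right.

```bash
python3 - <<'E'
from h import *
import go
c=capture("top"); im=cv2.cvtColor(c["image"],cv2.COLOR_BGR2HSV); w2=cv2.imread("/tmp/scene3.png")
sub=np.zeros(im.shape[:2],np.uint8); sub[155:200,165:200]=1
m=((im[...,0]>82)&(im[...,0]<100)&(im[...,1]>120)).astype(np.uint8)*sub
M=cv2.moments(m,True); uv=(M["m10"]/M["m00"],M["m01"]/M["m00"])
p=world(c,uv,11)[0]; R=np.array([[np.cos(go.th),-np.sin(go.th)],[np.sin(go.th),np.cos(go.th)]])
print("teal",M["m00"],p,(p[:2]-go.B)@R)
e=world(c,np.float64([(82,138),(215,128)])/4+[149.6,119.6],35)[:,:2];print("panel edge box",(e-go.B)@R)
s=capture("scene"); hs=cv2.cvtColor(s["image"],cv2.COLOR_BGR2HSV); sub=np.zeros(hs.shape[:2],np.uint8); sub[185:200,320:345]=1
m=((hs[...,0]>82)&(hs[...,0]<100)&(hs[...,1]>120)).astype(np.uint8)*sub
M=cv2.moments(m,True); print("scene teal (part hidden)",M["m00"],world(s,(M["m10"]/M["m00"],M["m01"]/M["m00"]),11)[0])
go.plan([p[0],p[1],110])
E
```

```text
teal 99.0 [519.55485873 241.69013198  11.        ] [31.27593047 28.27186945]
panel edge box [[ 84.3998012   48.7606961 ]
 [ 83.53073086 -45.50089609]]
scene teal (part hidden) 26.0 [512.96622188 243.02724443  11.        ]
t 7.8 pos [555.9 -32.7 163.5] F [0.9 1.9 0.2] w 0.5686634632470817 target [519.6 241.7 110. ]
travel mm [ -10.7 -276.5   53.7] rot [-0.03 -0.06  0.13]
```

Emit:
apply_moves:
  increments:
    - {"travel": [-0.002, -0.04, 0], "rot": [0, 0, 0], "hand": 0}
    - {"travel": [-0.004, -0.08, 0], "rot": [0, 0, 0], "hand": 0}
    - {"travel": [-0.006, -0.12, 0.01], "rot": [0, 0, 0], "hand": 0}
    - {"travel": [-0.007, -0.16, 0.02], "rot": [0, 0, 0], "hand": 0}
    - {"travel": [-0.008, -0.2, 0.03], "rot": [0, 0, 0], "hand": 0}
    - {"travel": [-0.01, -0.235, 0.04], "rot": [0, 0, 0], "hand": 0}
    - {"travel": [-0.011, -0.26, 0.05], "rot": [0, 0, 0], "hand": 0}
    - {"travel": [-0.011, -0.273, 0.054], "rot": [0, 0, 0], "hand": 0}
    - {"travel": [-0.011, -0.276, 0.054], "rot": [0, 0, 0], "hand": 0}
    - {"travel": [-0.011, -0.276, 0.054], "rot": [0, 0, 0], "hand": 0}

```text
clock: 8.8
eef_pos: [519.4, 240.0, 109.5]
orientation: [0.0, 0.999, 0.046, 0.0]
wrist_force: [0.7, 0.3, 0.2]
gripper_width: 0.5
finger_force: 0.0
```

```bash
python3 go.py w 519.5 241.7 55
```

```text
t 8.8 pos [519.4 240.  109.5] F [0.7 0.3 0.2] w 0.5364246992487143 target [519.5 241.7  55. ]
travel mm [ 0.2 -1.7 54.5] rot [ 0.02 -0.02  0.12]
```

Emit:
apply_moves:
  increments:
    - {"travel": [0, -0.001, 0.01], "rot": [0, 0, 0], "hand": 0}
    - {"travel": [0, -0.002, 0.022], "rot": [0, 0, 0], "hand": 0}
    - {"travel": [0, -0.002, 0.034], "rot": [0, 0, 0], "hand": 0}
    - {"travel": [0, -0.002, 0.044], "rot": [0, 0, 0], "hand": 0}
    - {"travel": [0, -0.002, 0.051], "rot": [0, 0, 0], "hand": 0}
    - {"travel": [0, -0.002, 0.054], "rot": [0, 0, 0], "hand": 0}
    - {"travel": [0, -0.002, 0.054], "rot": [0, 0, 0], "hand": 0}

```text
clock: 9.5
eef_pos: [518.8, 241.6, 54.7]
orientation: [0.0, 0.999, 0.046, -0.0]
wrist_force: [-0.3, 0.6, -0.4]
gripper_width: 0.4
finger_force: 0.0
```

```bash
python3 go.py w 519.5 241.7 55;  python3 - <<'E'
from h import *
o=[]
for n in("top","scene"):
    im=snap(n,f"/tmp/{n}4.png")["image"]
    a=im[120:220,150:250] if n=="top" else im[140:240,260:360]
    o.append(cv2.resize(a,(400,400),interpolation=cv2.INTER_CUBIC))
cv2.imwrite("pics/c4.png",np.hstack(o))
E
```

```text
t 9.5 pos [518.8 241.6  54.7] F [-0.3  0.6 -0.4] w 0.4271256555185366 target [519.5 241.7  55. ]
travel mm [ 0.7 -0.  -0.3] rot [0.01 0.05 0.06]
```

View pics/c4.png

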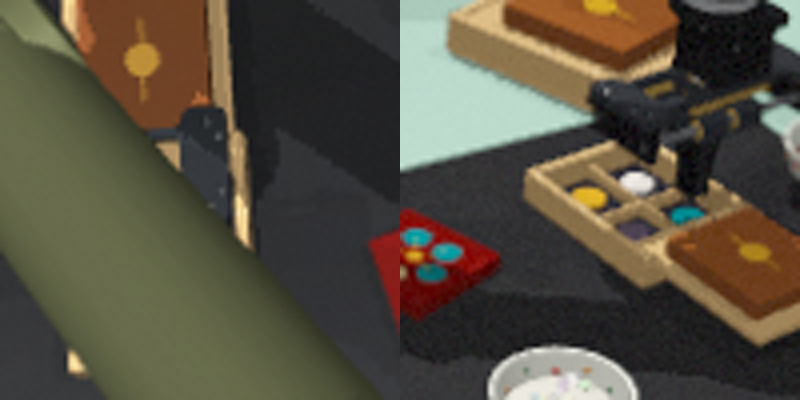

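The scene view shows the fingertips at about (695,185), just above the teal blank at (688,215), touching nothing. Now I'll hold still.

Emit:
apply_moves:
  increments:
    - {"travel": [0, 0, 0], "rot": [0, 0, 0], "hand": 0}
    - {"travel": [0, 0, 0], "rot": [0, 0, 0], "hand": 0}
    - {"travel": [0, 0, 0], "rot": [0, 0, 0], "hand": 0}
    - {"travel": [0, 0, 0], "rot": [0, 0, 0], "hand": 0}
    - {"travel": [0, 0, 0], "rot": [0, 0, 0], "hand": 0}
    - {"travel": [0, 0, 0], "rot": [0, 0, 0], "hand": 0}
    - {"travel": [0, 0, 0], "rot": [0, 0, 0], "hand": 0}
    - {"travel": [0, 0, 0], "rot": [0, 0, 0], "hand": 0}
    - {"travel": [0, 0, 0], "rot": [0, 0, 0], "hand": 0}
    - {"travel": [0, 0, 0], "rot": [0, 0, 0], "hand": 0}

```text
clock: 10.6
eef_pos: [519.1, 241.7, 55.2]
orientation: [0.0, 0.999, 0.046, -0.0]
wrist_force: [1.7, -0.5, -0.7]
gripper_width: 0.6
finger_force: 0.0
```

Emit:
apply_moves:
  increments:
    - {"travel": [0, 0, 0], "rot": [0, 0, 0], "hand": 0}
    - {"travel": [0, 0, 0], "rot": [0, 0, 0], "hand": 0}
    - {"travel": [0, 0, 0], "rot": [0, 0, 0], "hand": 0}
    - {"travel": [0, 0, 0], "rot": [0, 0, 0], "hand": 0}
    - {"travel": [0, 0, 0], "rot": [0, 0, 0], "hand": 0}
    - {"travel": [0, 0, 0], "rot": [0, 0, 0], "hand": 0}
    - {"travel": [0, 0, 0], "rot": [0, 0, 0], "hand": 0}
    - {"travel": [0, 0, 0], "rot": [0, 0, 0], "hand": 0}
    - {"travel": [0, 0, 0], "rot": [0, 0, 0], "hand": 0}
    - {"travel": [0, 0, 0], "rot": [0, 0, 0], "hand": 0}

```text
clock: 11.6
eef_pos: [519.1, 241.7, 55.2]
orientation: [0.0, 0.999, 0.046, -0.0]
wrist_force: [-0.0, 0.8, 0.3]
gripper_width: 0.5
finger_force: 0.0
```

Emit:
apply_moves:
  increments:
    - {"travel": [0, 0, 0], "rot": [0, 0, 0], "hand": 0}
    - {"travel": [0, 0, 0], "rot": [0, 0, 0], "hand": 0}
    - {"travel": [0, 0, 0], "rot": [0, 0, 0], "hand": 0}
    - {"travel": [0, 0, 0], "rot": [0, 0, 0], "hand": 0}
    - {"travel": [0, 0, 0], "rot": [0, 0, 0], "hand": 0}

```text
clock: 12.1
eef_pos: [519.1, 241.7, 55.2]
orientation: [0.0, 0.999, 0.046, -0.0]
wrist_force: [0.0, -0.8, 0.3]
gripper_width: 0.3
finger_force: 0.0
```

```bash
python3 go.py w 481.5 -24.5 110
```

```text
t 12.1 pos [519.1 241.7  55.2] F [ 0.  -0.8  0.3] w 0.2685587002180628 target [481.5 -24.5 110. ]
travel mm [-61.8 261.6 -54.8] rot [0.   0.   0.06]
```

Emit:
apply_moves:
  increments:
    - {"travel": [0, 0, -0.02], "rot": [0, 0, 0], "hand": 0}
    - {"travel": [0, 0, -0.045], "rot": [0, 0, 0], "hand": 0}
    - {"travel": [-0.008, 0.035, -0.055], "rot": [0, 0, 0], "hand": 0}
    - {"travel": [-0.018, 0.075, -0.055], "rot": [0, 0, 0], "hand": 0}
    - {"travel": [-0.028, 0.118, -0.055], "rot": [0, 0, 0], "hand": 0}
    - {"travel": [-0.038, 0.16, -0.055], "rot": [0, 0, 0], "hand": 0}
    - {"travel": [-0.048, 0.203, -0.055], "rot": [0, 0, 0], "hand": 0}
    - {"travel": [-0.057, 0.24, -0.055], "rot": [0, 0, 0], "hand": 0}
    - {"travel": [-0.062, 0.259, -0.055], "rot": [0, 0, 0], "hand": 0}
    - {"travel": [-0.062, 0.262, -0.055], "rot": [0, 0, 0], "hand": 0}

```text
clock: 13.1
eef_pos: [480.8, -28.2, 110.2]
orientation: [0.001, 0.999, 0.043, -0.0]
wrist_force: [-0.1, -0.0, -0.4]
gripper_width: 0.1
finger_force: 0.0
```

```bash
python3 go.py w 481.5 -24.5 58
```

```text
t 13.1 pos [480.8 -28.2 110.2] F [-0.1 -0.  -0.4] w 0.14914038278215275 target [481.5 -24.5  58. ]
travel mm [ 1.1 -3.7 52.2] rot [ 0.09  0.03 -0.25]
```

Emit:
apply_moves:
  increments:
    - {"travel": [0, 0, 0], "rot": [0, 0, 0], "hand": 0}
    - {"travel": [0, 0, 0.01], "rot": [0, 0, 0], "hand": 0}
    - {"travel": [0, 0, 0.022], "rot": [0, 0, 0], "hand": 0}
    - {"travel": [0, 0, 0.034], "rot": [0, 0, 0], "hand": 0}
    - {"travel": [0, 0, 0.044], "rot": [0, 0, 0], "hand": 0}
    - {"travel": [0, 0, 0.05], "rot": [0, 0, 0], "hand": 0}
    - {"travel": [0, 0, 0.052], "rot": [0, 0, 0], "hand": 0}
    - {"travel": [0, 0, 0.052], "rot": [0, 0, 0], "hand": 0}

```text
clock: 13.9
eef_pos: [481.3, -24.8, 57.9]
orientation: [-0.0, 0.999, 0.046, -0.0]
wrist_force: [-0.2, -0.4, 0.9]
gripper_width: 0.3
finger_force: 0.0
```

```bash
python3 go.py w 481.5 -24.5 58;  python3 - <<'E'
from h import *
o=[]
for n in("top","scene"):
    im=snap(n,f"/tmp/{n}5.png")["image"]
    a=im[110:250,150:290] if n=="top" else im[130:270,220:360]
    o.append(cv2.resize(a,(400,400),interpolation=cv2.INTER_CUBIC))
cv2.imwrite("pics/c5.png",np.hstack(o))
E
```

```text
t 13.9 pos [481.3 -24.8  57.9] F [-0.2 -0.4  0.9] w 0.2668904918570242 target [481.5 -24.5  58. ]
travel mm [ 0.2 -0.2 -0.1] rot [-0.02  0.03  0.06]
```

View pics/c5.png

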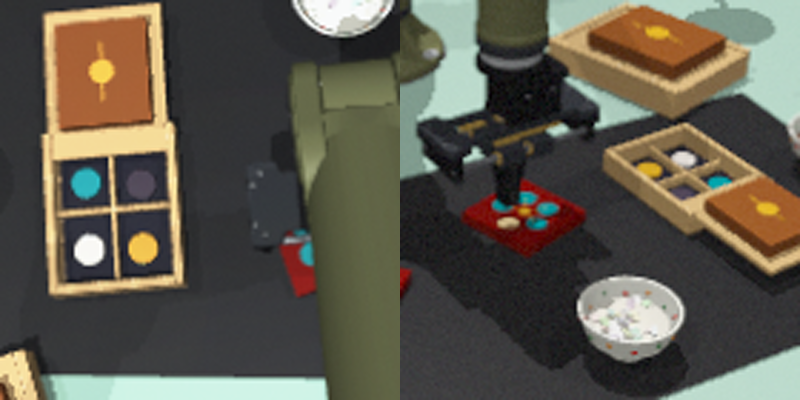

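The fingertips (508,195) are straight above the pale pocket (508,222). The box is open and the blanks are undisturbed. I'll hold, then hand in.

Emit:
apply_moves:
  increments:
    - {"travel": [0, 0, 0], "rot": [0, 0, 0], "hand": 0}
    - {"travel": [0, 0, 0], "rot": [0, 0, 0], "hand": 0}
    - {"travel": [0, 0, 0], "rot": [0, 0, 0], "hand": 0}
    - {"travel": [0, 0, 0], "rot": [0, 0, 0], "hand": 0}
    - {"travel": [0, 0, 0], "rot": [0, 0, 0], "hand": 0}
    - {"travel": [0, 0, 0], "rot": [0, 0, 0], "hand": 0}
    - {"travel": [0, 0, 0], "rot": [0, 0, 0], "hand": 0}
    - {"travel": [0, 0, 0], "rot": [0, 0, 0], "hand": 0}
    - {"travel": [0, 0, 0], "rot": [0, 0, 0], "hand": 0}
    - {"travel": [0, 0, 0], "rot": [0, 0, 0], "hand": 0}

```text
clock: 15.0
eef_pos: [481.4, -24.9, 58.2]
orientation: [0.0, 0.999, 0.046, -0.0]
wrist_force: [0.1, -0.7, 0.2]
gripper_width: 0.4
finger_force: 0.0
```

Emit:
apply_moves:
  increments:
    - {"travel": [0, 0, 0], "rot": [0, 0, 0], "hand": 0}
    - {"travel": [0, 0, 0], "rot": [0, 0, 0], "hand": 0}
    - {"travel": [0, 0, 0], "rot": [0, 0, 0], "hand": 0}
    - {"travel": [0, 0, 0], "rot": [0, 0, 0], "hand": 0}
    - {"travel": [0, 0, 0], "rot": [0, 0, 0], "hand": 0}
    - {"travel": [0, 0, 0], "rot": [0, 0, 0], "hand": 0}
    - {"travel": [0, 0, 0], "rot": [0, 0, 0], "hand": 0}
    - {"travel": [0, 0, 0], "rot": [0, 0, 0], "hand": 0}
    - {"travel": [0, 0, 0], "rot": [0, 0, 0], "hand": 0}
    - {"travel": [0, 0, 0], "rot": [0, 0, 0], "hand": 0}

```text
clock: 16.0
eef_pos: [481.4, -24.9, 58.2]
orientation: [0.0, 0.999, 0.046, -0.0]
wrist_force: [0.4, -0.2, -0.7]
gripper_width: 0.3
finger_force: 0.0
```

Emit:
apply_moves:
  increments:
    - {"travel": [0, 0, 0], "rot": [0, 0, 0], "hand": 0}
    - {"travel": [0, 0, 0], "rot": [0, 0, 0], "hand": 0}
    - {"travel": [0, 0, 0], "rot": [0, 0, 0], "hand": 0}
    - {"travel": [0, 0, 0], "rot": [0, 0, 0], "hand": 0}
    - {"travel": [0, 0, 0], "rot": [0, 0, 0], "hand": 0}

```text
clock: 16.5
eef_pos: [481.3, -24.9, 58.2]
orientation: [0.0, 0.999, 0.046, -0.0]
wrist_force: [-0.2, -0.3, 0.1]
gripper_width: 0.1
finger_force: 0.0
```

```bash
python3 -c "
from workcell import *
print(job_done())"
```

```text
the job is handed in; nothing more can be done
None
```

I pushed the lid open to its stop, held about 25 mm above the abalone blank and then above the empty petal pocket for over 2 s each, and handed the job in at about 16.5 s, still pointing at the pocket; no verdict was returned.

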